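Open the gold bay of the bench dust case

TASK

On the goldsmith's bench stands a three-bay dust case; one side bay holds a tray of gold bezels, the other a like tray of silver ones. Open the bay with the gold bezels by sliding its white door, by the brass pull, fully behind the fixed blue centre door as far as it goes. Leave the white door of the silver bay where it is, then let go.

Things in the scene. Friction and masses are not known exactly. Their poses are not given: they have to be found in the camera images.
- case: Fixed dust case 160 deep (x) x 476 wide (y) x 150 mm high, clear roof and back. Origin: centre of underside, on the bench. -x points out of the door side, roughly to the robot; +y is the robot's left. Blue centre door, 170 wide, locked on the outer track (face at x=-79). White doors, 160 wide, slide along y on the inner track behind it: about 2 N friction, no spring, stay where left.
- left_pull (a point): Left white door's brass pull: upright bar 12x12 mm, 62 tall, top 149 mm above the bench, 50 mm clear of its door on two thin stems. Point on the bar's axis, 19 mm below its top, 130 mm above the bench. Axes as the case's. In case frame x=-118; y=210 mm shut, y=95 at the end stop (door slides to -y, travel 115). Starts up to 25 mm open.
- right_pull (a point): The like pull of the right white door: upright bar 12x12 mm, point 130 mm above the bench, 19 below its top. Axes as the case's. In case frame x=-118; y=-210 mm shut, y=-95 at the end stop (door slides to +y, travel 115). Starts up to 25 mm open.
- gold_tray (a point): Centre of the black pad (80x90x14 mm) carrying four gold bezels (open rings about 36x26x9 mm). It lies on the floor of the left or right bay, about 150 mm from the case's centre along its y: case y>0 means left bay. The other bay holds the same pad with silver bezels. Not to be handled.

How it is judged:
By the outcome, as a careful person would: the job done as asked, in the order asked, and still so for the second after the job is handed in, with the robot touching nothing.
It also fails if it takes over 32 s, if anything falls off the work surface, if the arm or the gripper's body presses on something with over 40 N, if the wrist force passes 120 N, or if a joint passes its speed limit or range.

ROBOT

A 6-joint arm with a two-finger parallel gripper is mounted at the origin on the work surface. World frame = base frame: x ahead of the robot, y to its left, z up, the work surface at z = 0. Lengths are in m, angles in rad, forces in N, time in s.
With the tool pointing down it reaches from about 0.35 to 0.925 m from the base axis. Payload 6.4 kg.
Tool frame: the origin (TCP) lies midway between the tips of the shut fingers; the grasp point (between the pads) lies 19 mm behind it (manip.pinch_z is the distance from the TCP to the grasp point, in m); z points along the fingers, y is the line along which they close (so a half turn about z gives the same grasp; the last joint's range is limited). The gripper opens to 94 mm and grips with 3 to 60 N. Pads are 16 mm wide; open, the fingers measure 119 mm over their backs; the gripper's body (75 mm by 177 mm) begins 78 mm behind the grasp point.
Start: joints at [0.964, 0.245, 1.558, -0, 1.339, -0.174], TCP at [0.273, 0.59, 0.205] pointing down, gripper open.
Joint ranges: [-3.13, 3.13], [-1.02, 2.26], [0.13, 2.54], [-0.95, 4.09], [0.21, 2.88], [-2.74, 2.74]. Speed limits (rad/s): [2.57, 2.57, 3.14, 3.14, 3.14, 3.14].

INTERFACE

Orientations are given as a unit quaternion [x, y, z, w].
In Python, from bench import manip, fingers, solver, vision, workorder, sensors gives the robot as it stands. Calls block until the motion is done:
- manip.goto(position, orientation): joint-space move of the TCP to a pose.
- manip.move_linear(position, velocity=0.15, frame=None): straight line of the TCP; frame=None keeps the orientation; velocity is the mean speed in m/s.
- manip.movej(angles): joint-space move.
- fingers.gripper_open() and fingers.gripper_close(newtons=None): open the fingers fully, or close them until they stop; newtons is the grip in N (None keeps the last).
- manip.hold(seconds).
- solver.solve_ik(position, orientation): joint angles nearest the present ones, or None.
- vision.grab_frame(name): name is "scene" or "top"; returns a dict with "frame" (400x640x3 uint8, red, green, blue), "intrinsics" (3x3 intrinsics, pixels), "D" ([k1, k2, p1, p2, k3] as OpenCV has them; the pictures are not rectified), "rvec" (rotation vector, rad) and "tvec" (3), from world to camera coordinates, as OpenCV has them. Camera axes: x right, y down, z forward; pixel columns grow to the right and rows downward; lengths in m; the calibration is good to about 2 mm. A picture is of the moment at which its call begins. There is no depth.
A pose or a line that the arm cannot do raises manip.IKError and nothing moves.
- workorder.hand_in(): hands the job in; it is judged then, once.
Trained networks look in the newest picture that a camera, given by its name, has taken for a name from the list of things; names that differ only in an ending like _2 or _b are one class to them, and where a whole thing is asked for, a point or a joint stands for the part that bears it (a point fixed in the world has none). Each returns a list of dicts, best first, with "score" (0 to 1); they miss things now and then, are a little off and sometimes report something else, mostly with a low value. They report only what shows in the picture. A call takes as long as a camera call.
- vision.outline_of(camera, label): "mask" (400x640 bool, what is visible of it) and "centre" ([column, row] in pixels, amid what is visible of it).
- vision.tip_of(camera, label): "centre" ([column, row] in pixels: a listed point, or the origin of a listed thing).
Readings, each from a call of its own:
- sensors.get_time(): time.
- sensors.get_joint_positions(): joint angles.
- sensors.get_joint_velocities(): joint speeds.
- sensors.get_tau(): joint torques, N m.
- sensors.get_tool_pos(): TCP position.
- sensors.get_orientation(): TCP orientation.
- sensors.get_force(): force on the tool from outside, world axes, zero at the start.
- sensors.get_wrist_torque(): the same for the moment, N m.
- sensors.get_opening(): opening from 0.0 (shut) to 1.0 (fully open).
- sensors.get_grasp_force(): force on a finger pad.
Only numpy, scipy, OpenCV 4.12 (cv2) and the standard library are available. Lean on these libraries where they do the work, as an engineer would, in place of code of your own. Each camera call takes 0.05 s, during which the arm holds its last target. There are 200 camera calls.

## Working session

There is one attempt and no reset: what is moved stays moved. The work goes in short steps, each a Python script; the robot and the scene stay as the last script left them, time stands still between calls to the robot, and variables do not carry over. Pictures are saved under pics/ and viewed, at most 10 in all, crops included, and the job is handed in when it is done.

```bash
mkdir -p pics; cat > h.py <<'E'
import numpy as np, cv2
from bench import manip, fingers, solver, vision, workorder, sensors
def cam(n):
    f=vision.grab_frame(n); return f
def ray(f,px):
    R=cv2.Rodrigues(np.array(f["rvec"],float))[0]; t=np.array(f["tvec"],float).ravel()
    u=cv2.undistortPoints(np.array([[px]],float),np.array(f["intrinsics"],float),np.array(f["D"],float))[0,0]
    d=R.T@np.array([u[0],u[1],1]); return -R.T@t,d/np.linalg.norm(d)
def onz(f,px,z):
    c,d=ray(f,px); return c+d*(z-c[2])/d[2]
def tri(rs):
    A=sum(np.eye(3)-np.outer(d,d) for c,d in rs); b=sum((np.eye(3)-np.outer(d,d))@c for c,d in rs)
    p=np.linalg.solve(A,b); return p,[np.linalg.norm(np.cross(p-c,d)) for c,d in rs]
E
python3 - <<'E'
from h import *
fs={}
for n in("scene","top"):
    f=fs[n]=cam(n); cv2.imwrite(f"pics/{n}1.png",f["frame"][...,::-1])
    print(n,ray(f,[320,200]))
    for l in("left_pull","right_pull","gold_tray","case"):
        for r in vision.tip_of(n,l)[:3]: print(n,l,np.round(r["centre"],1),round(r["score"],2),onz(f,r["centre"],{"g":.015,"c":0}.get(l[0],.13)).round(4))
print(sensors.get_time())
E
```

```text
scene (array([0.80664719, 0.26914131, 1.13718367]), array([-0.20297655, -0.19902013, -0.95874476]))
scene left_pull [406.4 248.8] 0.56 [0.5416 0.2529 0.13  ]
scene right_pull [275.3 114.7] 0.64 [ 0.5277 -0.1444  0.13  ]
top (array([0.39294135, 0.03995217, 1.073613  ]), array([ 0.20202436,  0.00982903, -0.97933117]))
top left_pull [217.7 222.5] 0.58 [0.5436 0.2559 0.13  ]
top right_pull [415.2 223.4] 0.68 [ 0.5374 -0.1418  0.13  ]
top case [321.8 182.6] 0.6 [0.6558 0.0462 0.    ]
0.5
```

View pics/scene1.png

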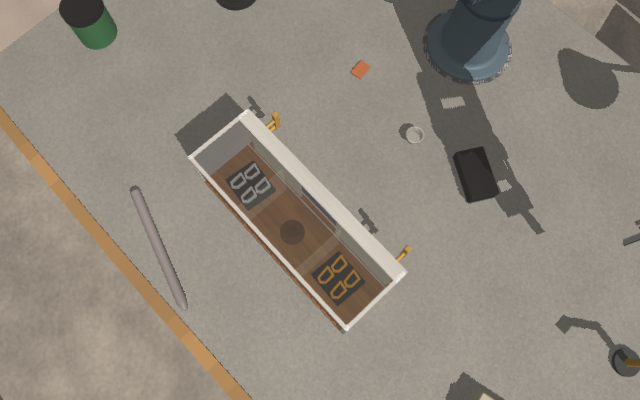

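View pics/top1.png

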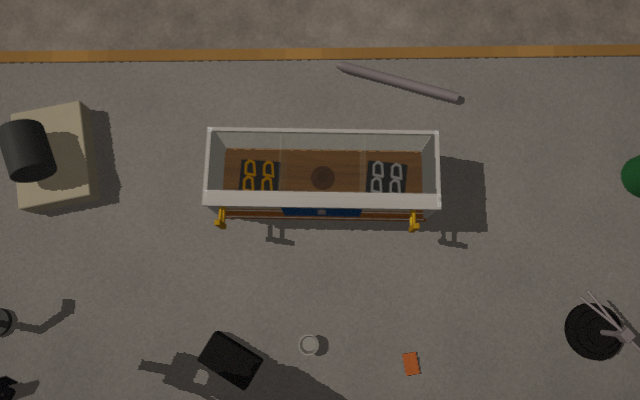

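```bash
python3 - <<'E'
from h import *
out=[];fs={}
B={"top":{"L":(195,190,60,50),"R":(390,190,60,50)},"scene":{"L":(375,225,60,50),"R":(245,95,60,50)}}
for n in B:
    f=fs[n]=cam(n)
    row=[cv2.resize(f["frame"][y:y+h,x:x+w],None,fx=6,fy=6,interpolation=cv2.INTER_CUBIC) for x,y,w,h in B[n].values()]
    out.append(np.hstack(row))
cv2.imwrite("pics/z1.png",cv2.resize(np.vstack(out)[...,::-1],(720,600)))
for s,a,b in(("L",[406.4,248.8],[217.7,222.5]),("R",[275.3,114.7],[415.2,223.4])):
    print(s,tri([ray(fs["scene"],a),ray(fs["top"],b)]))
f=fs["top"]
for p in([207,128],[439,131],[441,208],[203,205]): print(p,onz(f,p,.15).round(4))
f=fs["scene"]
for p in([248,111],[406,273],[346,329],[190,157]): print(p,onz(f,p,.15).round(4))
for n in fs:
    for l in("left_pull","right_pull"):
        for r in vision.outline_of(n,l)[:2]:
            ys,xs=np.where(r["mask"]);print(n,l,round(r["score"],2),r["centre"],xs.min(),xs.max(),ys.min(),ys.max())
E
```

```text
L (array([0.54290712, 0.25368515, 0.13661856]), [np.float64(0.0008102136480413917), np.float64(0.0008102136480413917)])
R (array([ 0.53376857, -0.13693782,  0.1505748 ]), [np.float64(0.0010063928307202286), np.float64(0.0010063928307204055)])
[207, 128] [0.7372 0.2804 0.15  ]
[439, 131] [ 0.7254 -0.1963  0.15  ]
[441, 208] [ 0.5646 -0.1907  0.15  ]
[203, 205] [0.5759 0.2818 0.15  ]
[248, 111] [ 0.5687 -0.1833  0.15  ]
[406, 273] [0.5822 0.2849 0.15  ]
[346, 329] [0.7392 0.2775 0.15  ]
[190, 157] [ 0.7245 -0.1897  0.15  ]
top left_pull 0.67 [220.7, 220.4] 215 226 208 229
top right_pull 0.52 [411.1, 218.5] 370 419 209 232
scene left_pull 0.43 [406.2, 254.7] 397 410 247 260
scene left_pull 0.34 [296.4, 218.7] 189 410 110 332
scene right_pull 0.71 [274.7, 121.8] 267 279 112 129
```

View pics/z1.png

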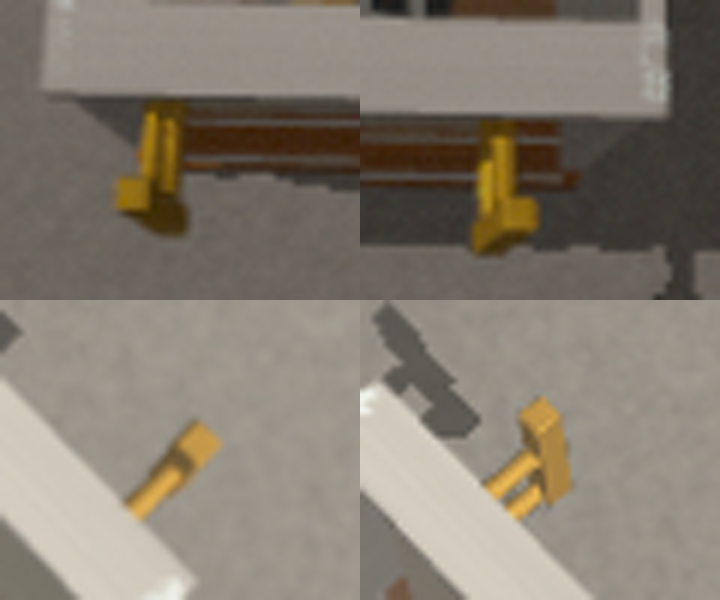

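```bash
cat >> h.py <<'E'
from scipy.spatial.transform import Rotation as Ro
yaw=-0.0255
ex=np.array([np.cos(yaw),np.sin(yaw),0]); ey=np.array([-ex[1],ex[0],0])
def quat():
    c=[]
    for s in(1,-1):
        q=Ro.from_matrix(np.column_stack([s*-ex,s*ey,[0,0,-1]]))
        if np.linalg.det(q.as_matrix())>0: c.append(q.as_quat())
    return c
E
python3 - <<'E'
from h import *
fs={n:cam(n) for n in("scene","top")}
p,e=tri([ray(fs["scene"],[408,248.7]),ray(fs["top"],[216.5,221.8])]); print("top of bar",p,e)
a=onz(fs["scene"],[408,248.7],.149);b=onz(fs["top"],[216.5,221.8],.149);print(a,b)
P=(a+b)/2; C=np.array([.652,.0455,0]); print("case frame",(P-C)@ex,(P-C)@ey)
qs=quat(); tgt=[P[0],P[1],.25]; q0=np.array(sensors.get_joint_positions())
best=None
for q in qs:
    j=solver.solve_ik(tgt,q); print(q,j)
    if j is not None and (best is None or np.abs(j-q0).max()<best[0]): best=(np.abs(np.array(j)-q0).max(),q)
manip.goto(tgt,best[1]); print(sensors.get_tool_pos(),sensors.get_time(),sensors.get_opening())
np.save("q.npy",best[1]);np.save("P.npy",P)
for n in("scene","top"):
    f=cam(n); x,y=(330,190) if n=="scene" else (160,160)
    cv2.imwrite(f"pics/{n}2.png",cv2.resize(f["frame"][y:y+100,x:x+130,::-1],None,fx=5,fy=5))
E
```

```text
top of bar [0.54281473 0.25519504 0.14375995] [np.float64(7.5751972007894134e-06), np.float64(7.575197200784971e-06)]
[0.54421034 0.25526213 0.149     ] [0.54196655 0.25398876 0.149     ]
case frame -0.11420826397630121 0.20628051188046528
[0.01274965 0.99991872 0.         0.        ] [ 2.49571474e-01  9.47667251e-02  1.64585619e+00 -4.44089210e-16
  1.40096974e+00 -1.29572485e+00]
[ 0.99991872 -0.01274965  0.         -0.        ] [ 2.49571474e-01  9.47667251e-02  1.64585619e+00 -4.44089210e-16
  1.40096974e+00  1.84586780e+00]
[0.54272408 0.25531064 0.24987428] 2.4917 0.9979743154545807
```

View pics/scene2.png

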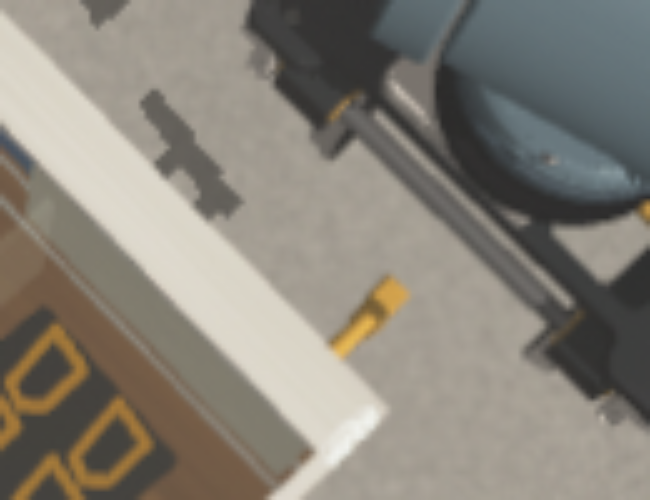

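The left pull stands at case y≈206 mm, nearly shut, with the gold bezels beside it. Next I lower and grip.

```bash
python3 - <<'E'
from h import *
P=np.load("P.npy")
f0=np.array(sensors.get_force())
manip.move_linear([P[0],P[1],.111],velocity=.12)
print(sensors.get_tool_pos(),np.array(sensors.get_force())-f0)
fingers.gripper_close(20); print(sensors.get_opening(),sensors.get_opening()*94,sensors.get_grasp_force(),np.array(sensors.get_force())-f0,sensors.get_time())
f=cam("top"); a=f["frame"][160:260,160:290,::-1]
g=cam("scene"); b=g["frame"][190:290,330:460,::-1]
cv2.imwrite("pics/g3.png",cv2.resize(np.vstack([a,b]),None,fx=3,fy=3))
E
```

```text
[0.54381296 0.25482759 0.11202386] [-0.47852358  0.20648232 -0.63452845]
0.12477039152182909 11.728416803051934 20.000043511390686 [-1.31502917 -0.24734473 -0.2068708 ] 5.125
```

View pics/g3.png

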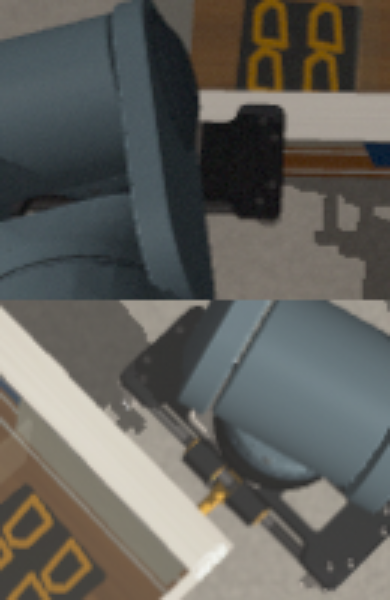

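The fingers hold the 12 mm bar (opening 11.7 mm, pads either side of the brass at about (215,495) in the crop). Now I slide it, watching the force.

```bash
python3 - <<'E'
from h import *
f0=np.array(sensors.get_force()); s=np.array(sensors.get_tool_pos()); s[2]=.111
def go(d,v):
    manip.move_linear(list(s-ey*d),velocity=v)
    F=np.array(sensors.get_force())-f0; p=np.array(sensors.get_tool_pos()); m=(s-p)@ey
    print(round(d,4),round(m,4),F.round(1),round(sensors.get_time(),2)); return F,m
for d in(.03,.06,.09,.102):
    F,m=go(d,.08)
    if F@ey>15: break
else:
    while d<.125:
        d+=.002; F,m=go(d,.03)
        if F@ey>12: break
print(sensors.get_opening()*94)
E
```

```text
0.03 0.0311 [-1.2 -2.5  1.6] 5.75
0.06 0.061 [-3.3 -1.6  2.5] 6.28
0.09 0.0912 [-5.1 -2.3  3.3] 6.8
0.102 0.1032 [-3.8 -1.5  3.2] 7.1
0.104 0.1045 [-4.4  0.4  2.5] 7.35
0.106 0.1064 [-5.6  0.5  3.3] 7.6
0.108 0.1083 [-4.3  0.4  3.5] 7.85
0.11 0.1103 [-6.   0.7  3.1] 8.1
0.112 0.1115 [-4.6  5.4  2.5] 8.35
0.114 0.1115 [-2.8 13.   2.1] 8.6
11.72560743819041
```

End stop met at 111.5 mm of travel (111 expected). I'll relax the push, let go, and back off to check.

```bash
python3 - <<'E'
from h import *
p=np.array(sensors.get_tool_pos())
manip.move_linear(list(p),velocity=.03)
print(sensors.get_force())
fingers.gripper_open(); print(sensors.get_opening())
p=np.array(sensors.get_tool_pos()); manip.move_linear([p[0],p[1],.26],velocity=.15)
manip.goto([.32,.5,.26],np.load("q.npy"))
fs={n:cam(n) for n in("scene","top")}
print(sensors.get_time())
for l in("left_pull","right_pull"):
  for n in fs:
    for r in vision.tip_of(n,l)[:2]: print(l,n,r["centre"],round(r["score"],2),((onz(fs[n],r["centre"],.13)-[.652,.0455,0])@ey).round(4))
a=cv2.resize(fs["top"]["frame"][110:250,180:460,::-1],(700,350)); cv2.imwrite("pics/f4.png",a)
E
```

```text
[-2.08558523  4.06551535  1.13641935]
1.0055073676372743
12.95
left_pull scene [365.9, 209.6] 0.68 0.0916
left_pull top [270.7, 225.1] 0.72 0.1006
left_pull top [417.3, 225.0] 0.3 -0.1943
right_pull scene [276.9, 115.0] 0.55 -0.1901
right_pull top [415.9, 225.2] 0.68 -0.1915
```

View pics/f4.png

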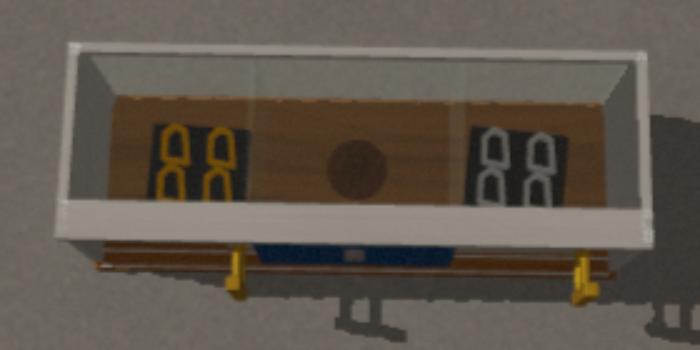

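The left pull (crop (235,285)) now sits right beside the blue door at case y≈95 mm. The right pull is unmoved and the arm is clear.

```bash
python3 -c "
from h import *
print(workorder.hand_in())"
```

```text
the job is handed in; nothing more can be done
None
```

The gold (left) bay's white door is slid fully behind the blue door to its end stop and released; the silver bay's door was left where it was, and the job was handed in shortly after 12.95 s.

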